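Latch the forceps in the checking stand and hold them at the marked gap

TASK

The sprung forceps sit with their tail ring on the pin of the checking stand: swing the open steel hasp with the red tab down over the ring until it rests fully home in its catch. Then squeeze the two blue thumb pads together until the black pointer stands on the white band of the orange rider, without ever pinching the tips shut, and keep it there: finish while still holding the forceps steady at that mark, not letting go, with the hasp still down. Leave the stamp, the label roll and the timer where they stand.

Things in the scene. Friction and masses are not known exactly. Their poses are not given: they have to be found in the camera images.
- stand: Grey checking stand fixed to the bench, base 214 (x) x 116 (y) x 13 mm; origin under its centre at bench level, z up. Forceps lie along its x axis: tail ring on a pin (66 mm tall) at x=+65, y=0, tips at x=-66 mm. At x=+65 too: hasp bracket at y=+42 (78 mm tall), catch at y=-36 mm (two cheeks 72 mm tall, saddle between). With the hasp closed nothing on it is above 78 mm.
- hasp (a joint): Hinge angle of the steel hasp, rad: 0 = fully home in the catch (a stop), grows as it swings up and open, to 1.6 (just past upright). It is stiff enough (about 0.5 N at the tab) to stay where it is left. Its hinge line runs along the stand's x axis.
- hasp_hinge (a point): The centre of the hasp's hinge line: stand frame x = +65, y = +42, z = 71 mm. The closed hasp reaches from here to -y, 103 mm long, 16 mm wide, 5 mm thick.
- hasp_tab (a point): Centre of the outer (upper when closed) face of the red tab (26 x 22 x 7 mm) at the hasp's free end, 92 mm from the hinge line. At angle a it lies in the stand's frame at y = 42 - 92 cos(a) + 4.5 sin(a), z = 71 + 92 sin(a) + 4.5 cos(a) mm. Pushing this face towards the stand's -y and then down closes the hasp.
- pad_left: Blue ribbed thumb pad on the left (+y) limb, 26 mm long, 20 mm tall; origin at its centre, 50 mm above the bench (pad spans 40 to 60 mm), 80 mm from the pin along the forceps; z up. Its middle rib, the outermost part, lies 3.5 mm outside the origin. Squeeze it against the right pad from above, one finger on each side.
- pad_right: The same blue pad on the right (-y) limb. Relaxed, the two pads measure 53 mm over their middle ribs. The forceps as a whole turn loosely about the pin by up to 0.1 rad either way, so they centre themselves between two fingers.
- limb_left (a joint): Angle of the left limb about the tail, rad: 0 relaxed (sprung open), grows as it is squeezed in, to 0.17. Spring of 4 N m/rad with a small preload: at the marked gaps 4 to 7 N on each pad. The width over the pads' middle ribs is about 53 mm - 80 mm x (limb_left + limb_right).
- limb_right (a joint): The same for the right limb; with equal pressure on the pads both read the same.
- rider (a joint): Place of the orange rider on the scale bar (already set, very stiff): 0 to 0.010 m; larger = smaller tip gap. The pointer is on the middle of the white band when limb_left + limb_right = 0.136 + 8.46 x rider(m) rad; the pads then measure 42.1 mm - 0.69 x rider(mm) over their middle ribs (42.1 mm at 0, 35.2 mm at 0.010 m).
- rider_mark (a point): Centre of the top of the white band, 4 mm wide across the orange rider (8 x 16 x 7 mm) that sits on the aluminium scale bar, 71 mm above the bench. The bar is fixed to the left limb and crosses over the right limb, 112 mm from the pin. Axes: y runs along the bar towards the left limb.
- pointer (a point): Free end of the black needle on the right limb, at the rider's height, just beyond the rider on the side of the tips. Squeezing moves it along the bar to the left limb (+y of rider_mark), towards the rider.
- tip_left (a point): Middle of the left limb's tip (3 mm thick), 131 mm from the tail, 50 mm above the bench. Relaxed, tip centres are 40 mm apart; at the marked gaps 22 to 11 mm.
- tip_right (a point): The same on the right limb.
- stamp: Loose wooden rubber stamp with a turned handle, 29 x 50 x 78 mm tall; origin under its base. To the right of the stand. Bystander.
- label_roll: Loose white roll of blank labels, 82 mm across, 40 mm tall; origin under its centre. Behind the stand. Bystander.
- timer: Loose white bench timer with a red knob, 68 x 62 x 24 mm; origin under its centre. To the left of the stand. Bystander.

How it is judged:
By the outcome, as a careful person would: the job done as asked, in the order asked, and still so for the second after the job is handed in, while the arm keeps its last pose, push and grip.
It also fails if it takes over 54 s, if anything falls off the work surface, if the arm or the gripper's body presses on something with over 40 N, if the wrist force passes 120 N, or if a joint passes its speed limit or range.

ROBOT

A 6-joint arm with a two-finger parallel gripper is mounted at the origin on a cart in front of the work surface, level with it; the furniture and walls round the work are solid. World frame = base frame: x ahead of the robot, y to its left, z up, the work surface at z = 0. Lengths are in m, angles in degrees, forces in N, time in s.
With the tool pointing down it reaches from about 0.4 to 0.825 m from the base axis. Payload 7 kg.
Tool frame: the origin (TCP) lies on the centre line of the jaws, within the pads' length; the fingertips stand 11 mm ahead of it and the grasp point (between the pads) lies 8 mm behind it; z points along the fingers, y is the line along which they close (so a half turn about z gives the same grasp; the last joint's range is limited). The gripper opens to 88 mm and grips with 3 to 60 N. Pads are 19 mm wide; open, the fingers measure 130 mm over their backs; the gripper's body (78 mm by 193 mm) begins 47 mm behind the grasp point.
Start: joints at [-47.263, 20.546, 0.682, 0, -70.136, -16.507], TCP at [0.298, -0.605, 0.238] pointing down, gripper open.
Joint ranges: [-176.03, 176.03], [-82.01, 121.73], [-58.28, 71.71], [-173.87, 95.51], [-174.79, -0.11], [-173.66, 173.66]. Speed limits (degrees/s): [136.94, 136.94, 172.46, 180, 180, 180].

INTERFACE

Orientations are given as [roll, pitch, yaw] about the fixed x, y, z axes, in that order (R = Rz(yaw) Ry(pitch) Rx(roll)).
In Python, from plant import r, capture, camera_model, job gives the robot as it stands.
- The arm moves only by the tool drive_tool, never from a script. Its argument "increments" is a list that holds one entry, the list of rows, each a list of 5 numbers: the gripper's target within -1 to 1 (fully open at 1, half-way at 0, shut at -1), then the shift along the tool's x, y, z scaled (see below), then the turn about the tool's z scaled (see below). In form: [[[gripper, tx, ty, tz, roll], ...]]. A call has 1 to 5 rows; each row is the pose to reach, as a shift and turn from the pose commanded when the call began, along the tool's axes at that moment, turning the shorter way round; what a row does not reach only later rows make up. The controller multiplies each number of a shift by 120 mm and each number of a turn by 360 degrees. A row lasts 1/8 s, in which the tool goes at most 62.5 mm and 10.7 degrees, less where a joint would pass 70% of its speed; a pose out of reach is approached as far as the arm can. A call with a number of a shift or a turn outside -1 to 1 is refused whole. A call with a gripper value outside its range is refused whole. The fingers move at their own pace and stop on an object; "squeeze" is the grip in N (left out, the last holds). Time passes only in rows, so rows that repeat a pose let the fingers close. It gives the time, the measured TCP pose, the force, the opening and the grip force at its end, in the units of the state.
- r.get_state(): the state, without advancing time (a new reading comes with each control period).
- capture(name): name is "scene" or "top" or "wrist"; returns the picture (480x640x3 uint8, red, green, blue); there is no depth.
- camera_model(name): a dict with "camera_matrix" (3x3 intrinsics, pixels), "rvec" (rotation vector, rad) and "tvec" (3), from world to camera coordinates, as OpenCV has them. Camera axes: x right, y down, z forward; pixel columns grow to the right and rows downward; lengths in m; the calibration is good to about 2 mm. A picture is of the moment at which its call begins: read the wrist's pose just before it. camera_model takes no time and is no camera call; for the wrist camera it gives the pose at the moment of the call.
- job.close_job(): hands the job in; it is judged then, once.
The state is a dict: "time_s": time; "joints": joint angles; "qd": joint speeds; "joint_torque": joint torques, N m; "tcp_pos": TCP position; "eef_rot": TCP orientation; "contact_force": force on the tool from outside, world axes, zero at the start; "moment": the same for the moment, N m; "gripper_width": finger opening in m; "gripper_force": force on a finger pad.
Only numpy, scipy, OpenCV 4.12 (cv2) and the standard library are available. Lean on these libraries where they do the work, as an engineer would, in place of code of your own. Each camera call takes 0.05 s, during which the arm holds its last target. There are 200 camera calls.

## Working session

There is one attempt and no reset: what is moved stays moved. The work goes in short steps, Python scripts to look and compute and a tool call to move; the robot and the scene stay as the last step left them, time stands still between calls to the robot, and variables do not carry over. Pictures are saved under pics/ and viewed, at most 10 in all, crops included, and the job is handed in when it is done.

Besides the shell and the picture viewer there is one more tool, called after "Emit:" as name(argument=value, ...), one argument or row to a line, values as JSON. drive_tool: Moves the arm, as the interface text tells. Its arguments: {"type":"object","properties":{"increments":{"type":"array"},"squeeze":{"type":"number"}},"required":["increments"]}

```bash
mkdir -p pics; python3 - <<'E'
from plant import r,capture,camera_model,job
import cv2
for n in("scene","top"):
    im=capture(n); cv2.imwrite(f"pics/{n}0.png",im[:,:,::-1])
    print(n,camera_model(n))
print(r.get_state())
E
```

```text
scene {'camera_matrix': array([[436.26724158,   0.        , 320.37968068],
       [  0.        , 436.26724158, 246.27181412],
       [  0.        ,   0.        ,   1.        ]]), 'rvec': array([ 0.74415092, -2.57229676,  1.16250187]), 'tvec': array([0.57248188, 0.20663817, 0.72201171])}
top {'camera_matrix': array([[611.74210921,   0.        , 315.62222444],
       [  0.        , 611.74210921, 240.43252011],
       [  0.        ,   0.        ,   1.        ]]), 'rvec': array([ 2.10252431, -2.16640341,  0.16869958]), 'tvec': array([0.13837501, 0.59979731, 0.93508841])}
{'time_s': 0.1, 'joints': array([-4.72590554e+01,  2.05885080e+01,  6.38019635e-01, -1.63647020e-02,
       -7.01360267e+01, -1.65075633e+01]), 'qd': array([-0.0324049 , -0.09464836,  0.14925037,  0.06678627,  0.03729813,
       -0.08260125]), 'joint_torque': array([ 3.07735654e-04, -5.84165096e+01,  2.93753654e+01,  7.01556087e+00,
        1.01824582e-02, -5.66082656e-05]), 'tcp_pos': array([ 0.29815518, -0.60510492,  0.23669977]), 'eef_rot': array([ 1.79912679e+02, -9.83417635e-03, -1.53772183e+02]), 'contact_force': array([ 0.89462104, -0.69491775,  0.19589609]), 'moment': array([ 0.00746431, -0.00780375, -0.01895978]), 'gripper_force': 0.0, 'gripper_width': 0.08756771149728197}
```

View pics/scene0.png

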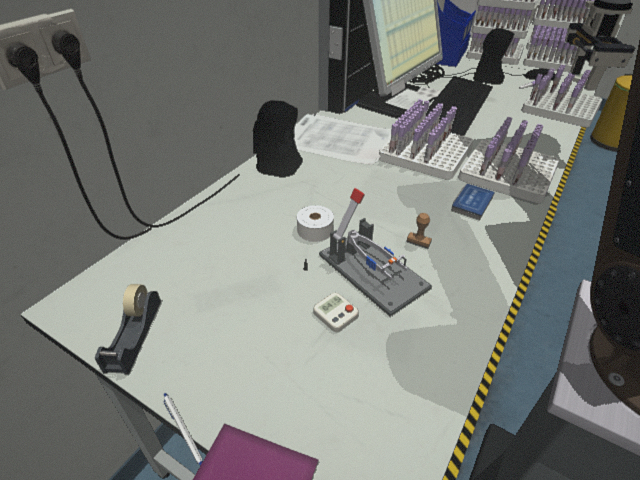

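View pics/top0.png

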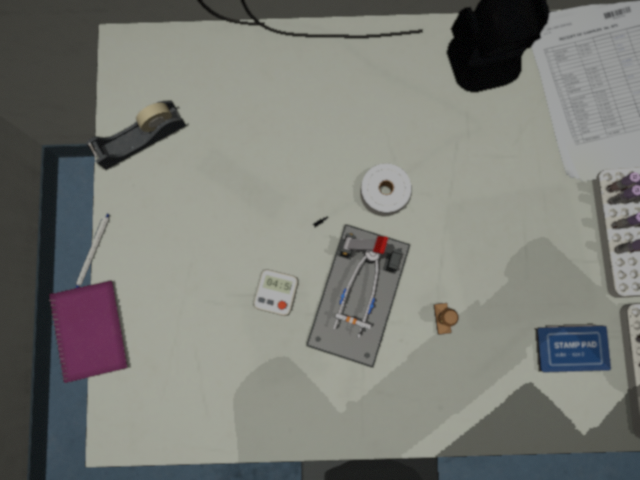

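The top view shows the stand with its corners near (345,225), (410,243), (374,366) and (307,345). The hasp tab is at (381,244), the bracket is on the left at (347,243), and the pads are at (343,298) and (373,305). I'll enlarge this area.

```bash
python3 - <<'E'
import cv2
a=cv2.imread("pics/top0.png")[220:370,290:490-40]
cv2.imwrite("pics/c1.png",cv2.resize(a,None,fx=4,fy=4,interpolation=cv2.INTER_CUBIC)) 
E
cat > h.py <<'E'
import cv2,numpy as np
from plant import r,capture,camera_model,job
def ray(cm,u,v,z):
    R=cv2.Rodrigues(cm['rvec'])[0];d=R.T@np.linalg.solve(cm['camera_matrix'],[u,v,1.]);c=-R.T@cm['tvec']
    return c+d*(z-c[2])/d[2]
def proj(cm,p): return cv2.projectPoints(np.array(p,float).reshape(-1,3),cm['rvec'],cm['tvec'],cm['camera_matrix'],None)[0][:,0]
E
```

```text
(no output)
```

View pics/c1.png

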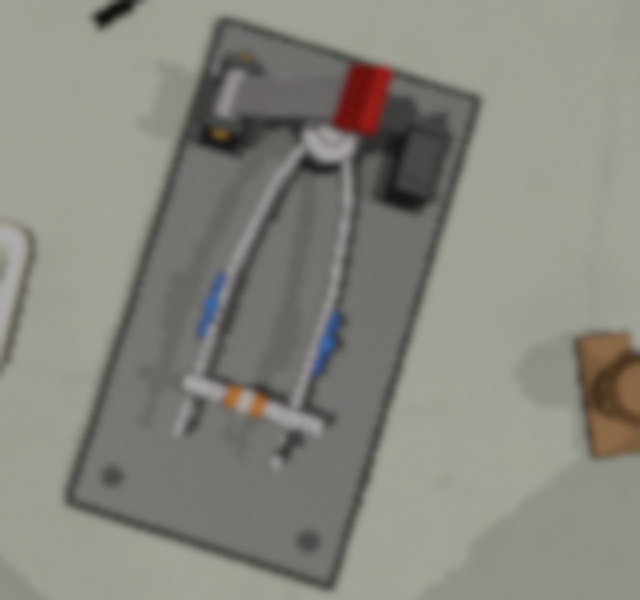

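```bash
cat >> h.py <<'E'
def fit(cm,uv,z=.013):
    P=np.array([ray(cm,u,v,z)[:2] for u,v in uv]);L=np.array([[.107,.058],[.107,-.058],[-.107,-.058],[-.107,.058]])
    a,b=P-P.mean(0),L; th=np.arctan2((b[:,0]*a[:,1]-b[:,1]*a[:,0]).sum(),(a*b).sum())
    R=np.array([[np.cos(th),-np.sin(th)],[np.sin(th),np.cos(th)]])
    return P.mean(0),th,R,P-P.mean(0)-(L@R.T)
E
python3 - <<'E'
from h import *
cm=camera_model("top")
f=lambda u,v:((u+.5)/4-.5+290,(v+.5)/4-.5+220)
c,th,R,res=fit(cm,[f(221,20),f(479,97),f(332,587),f(70,500)])
print(c,np.degrees(th),res*1000)
def w2s(p): return np.r_[R.T@(p[:2]-c),p[2]]
for n,uv,z in [("mark",(246,401),.071),("padL",(210,305),.06),("padR",(327,343),.06),("ringc",(330,135),.05)]:
    p=ray(cm,*f(*uv),z);print(n,p,w2s(p)*1000)
# tab angle
for a in np.arange(.8,1.61,.1):
    p=np.r_[c+R@[.065,.042-.092*np.cos(a)+.0045*np.sin(a)],.071+.092*np.sin(a)+.0045*np.cos(a)]
    q=proj(cm,p)[0]; q2=proj(camera_model("scene"),p)[0]; print(round(a,1),((q-[290,220])*4).round(),q2.round(),p.round(3))
s=r.get_state();print(s['eef_rot'],s['tcp_pos'])
cw=camera_model("wrist");Rw=cv2.Rodrigues(cw['rvec'])[0];print("wrist cam",-Rw.T@cw['tvec'],Rw[2],cw['camera_matrix'][0,0])
E
```

```text
[0.51839299 0.05224979] -19.339406601135074 [[-3.62390149 -0.87927477]
 [-1.11310747  2.42802132]
 [ 2.73348307  1.59074264]
 [ 2.00352589 -3.13948919]]
mark [0.47454943 0.06931862 0.071     ] [-47.02218732   1.5863127   71.        ]
padL [0.51261509 0.0814028  0.06      ] [-15.10628345  25.59457553  60.        ]
padR [0.49643308 0.03625471 0.06      ] [-15.42379914 -22.36485037  60.        ]
ringc [0.57979554 0.03054797 0.05      ] [65.12465986 -0.142973   50.        ]
0.8 [399. 114.] [362. 197.] [0.573 0.013 0.14 ]
0.9 [381. 106.] [359. 196.] [0.576 0.02  0.146]
1.0 [362.  98.] [357. 195.] [0.578 0.027 0.151]
1.1 [341.  89.] [353. 195.] [0.581 0.035 0.155]
1.2 [319.  80.] [350. 195.] [0.584 0.043 0.158]
1.3 [296.  72.] [347. 196.] [0.587 0.051 0.161]
1.4 [272.  63.] [343. 197.] [0.59  0.06  0.162]
1.5 [247.  55.] [339. 198.] [0.593 0.068 0.163]
1.6 [222.  48.] [335. 200.] [0.596 0.077 0.163]
[ 1.79912679e+02 -9.83417635e-03 -1.53772183e+02] [ 0.29815518 -0.60510492  0.23669977]
wrist cam [ 0.22371989 -0.64224707  0.38445485] [ 0.27540698  0.1383452  -0.95132098] 346.4559961024776
```

Everything agrees with the stand fit: the rider is at stand x = -47, the pads at x = -15, and the hasp is open to about 1.0 rad. I'll travel above the stand now.

Emit:
drive_tool(
  increments=[
    [[-1,-0.5,0.5,-0.3,0],[-1,-1,1,-0.36,0],[-1,-1,1,-0.36,0],[-1,-1,1,-0.36,0]],
  ],
  squeeze=10,
)

```text
time_s: 0.6
tcp_pos: [0.354, -0.4424, 0.2821]
eef_rot: [-179.9, 0.1, -153.6]
contact_force: [-0.1, -0.3, -0.4]
gripper_width: 0.053
gripper_force: 0.0
```

Emit:
drive_tool(
  increments=[
    [[-1,-0.5,0.5,0,0],[-1,-1,1,0,0],[-1,-1,1,0,0],[-1,-1,1,0,0]],
  ],
)

```text
time_s: 1.1
tcp_pos: [0.4082, -0.2824, 0.2807]
eef_rot: [180.0, 0.0, -153.6]
contact_force: [0.1, -0.9, 0.5]
gripper_width: 0.0131
gripper_force: 0.0
```

Emit:
drive_tool(
  increments=[
    [[-1,-0.5,0.5,0,0],[-1,-1,1,0,0],[-1,-1,1,0,0],[-1,-1,1,0,0]],
  ],
)

```text
time_s: 1.6
tcp_pos: [0.463, -0.1221, 0.2803]
eef_rot: [180.0, -0.0, -153.6]
contact_force: [-0.3, -0.5, -0.4]
gripper_width: 0.0005
gripper_force: 0.0
```

Emit:
drive_tool(
  increments=[
    [[-1,-0.5,0.5,0,0],[-1,-1,1,0,0],[-1,-1,1,0,0.05],[-1,-1,1,0,0.1],[-1,-1,1,0,0.126]],
  ],
)

```text
time_s: 2.22
tcp_pos: [0.5171, 0.0363, 0.28]
eef_rot: [-179.9, -0.1, 173.6]
contact_force: [-0.3, 0.3, -0.7]
gripper_width: 0.0002
gripper_force: 0.0
```

Emit:
drive_tool(
  increments=[
    [[-1,0,0.13,0,0.036],[-1,0,0.13,0,0.036],[-1,0,0.13,0,0.036]],
  ],
)

```text
time_s: 2.6
tcp_pos: [0.5186, 0.0514, 0.2803]
eef_rot: [-180.0, -0.0, 161.0]
contact_force: [-0.2, -0.1, -0.6]
gripper_width: 0.0007
gripper_force: 0.0
```

```bash
python3 - <<'E'
from h import *
s=r.get_state();print(s['tcp_pos'],s['eef_rot'],s['joints'].round(1))
cm=camera_model("wrist");np.save("cm1.npy",cm,allow_pickle=True)
im=capture("wrist");cv2.imwrite("pics/w1.png",im[:,:,::-1])
E
```

```text
[0.51862    0.05142003 0.28029174] [-1.79953122e+02 -3.80010162e-02  1.60989705e+02] [  27.3    4.5  -14.6    0.   -71.  -136.3]
```

View pics/w1.png

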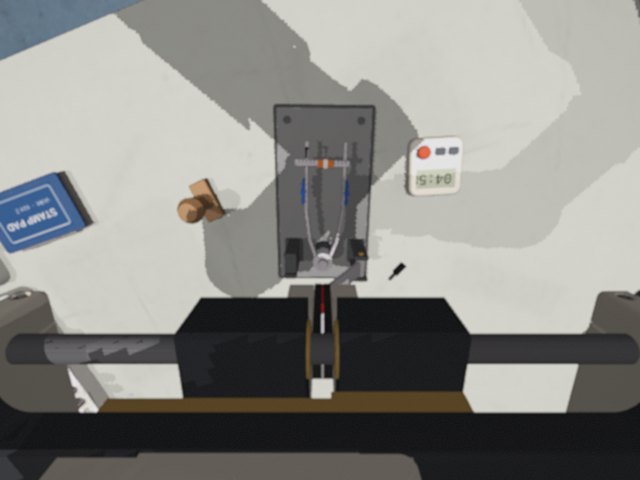

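The wrist view shows the base corners at about (276,105), (375,105), (367,278) and (278,278). The rider's white band is at (325,163) and the pads at (303,192) and (347,192). The closed fingers hide the tab.

```bash
python3 - <<'E'
from h import *
cm=np.load("cm1.npy",allow_pickle=True).item()
c,th,R,res=fit(cm,[(367,278),(278,278),(276,105),(375,105)])
print(c,np.degrees(th),(res*1000).round(1))
for n,uv,z in [("mark",(325,163),.071),("padR",(303,192),.06),("padL",(347,192),.06)]:
    p=ray(cm,*uv,z);print(n,p,(R.T@(p[:2]-c)*1000))
im=cv2.imread("pics/w1.png")[90:310,240:400];cv2.imwrite("pics/w1c.png",cv2.resize(im[:145],None,fx=4,fy=4,interpolation=cv2.INTER_CUBIC))
E
```

```text
[0.51810012 0.05462245] -19.734660345222842 [[-2.1  0.5]
 [-0.9 -0.2]
 [ 3.   2.1]
 [-0.  -2.4]]
mark [0.4735461  0.07075804 0.071     ] [-47.38561792   0.14357455]
padR [0.49568244 0.03841918 0.06      ] [-15.62973294 -22.82125015]
padL [0.51103996 0.08289255 0.06      ] [-16.19130811  24.22573568]
```

View pics/w1c.png

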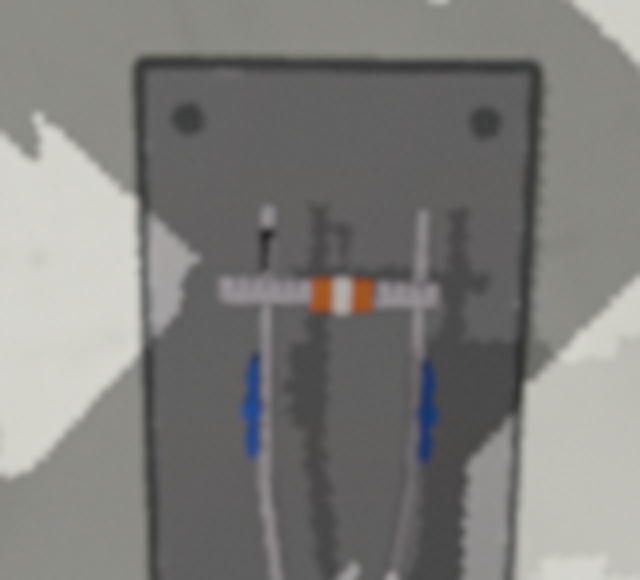

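```bash
python3 - <<'E'
from h import *
cm=np.load("cm1.npy",allow_pickle=True).item()
t=np.array([.5186,.0514,.2803]);th=np.radians(160.99);X=np.array([np.cos(th),np.sin(th),0]);Y=np.array([np.sin(th),-np.cos(th),0])
for y in(-.021,0,.021):
  for h in (-.011,0,.008,.055):
    print(y,h,proj(cm,t+Y*y+X*.0095+[0,0,h])[0].round())
im=cv2.imread("pics/w1.png")[260:420,170:480];cv2.imwrite("pics/w1d.png",cv2.resize(im,None,fx=2.5,fy=2.5,interpolation=cv2.INTER_CUBIC))
E
```

```text
-0.021 -0.011 [279. 282.]
-0.021 0 [276. 292.]
-0.021 0.008 [274. 300.]
-0.021 0.055 [255. 369.]
0 -0.011 [321. 282.]
0 0 [321. 292.]
0 0.008 [321. 300.]
0 0.055 [321. 369.]
0.021 -0.011 [363. 282.]
0.021 0 [366. 292.]
0.021 0.008 [368. 300.]
0.021 0.055 [386. 369.]
```

View pics/w1d.png

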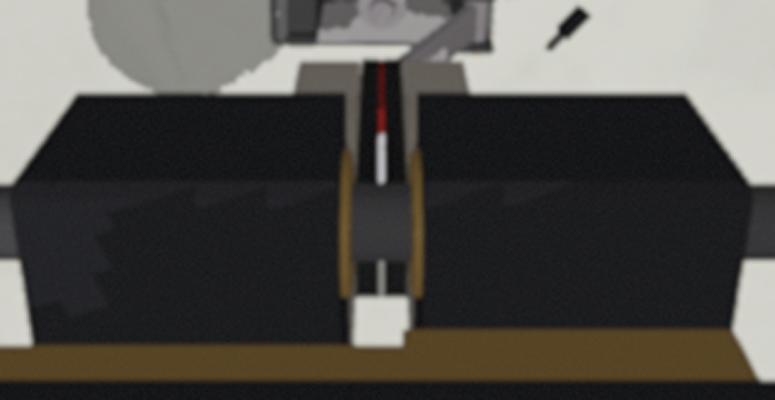

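The closed fingertip is about ±16.5 mm wide along the closing line, and the tab stands at about (65, -4, 151) mm in the stand frame. I'll go to the tab's +y side, then follow its arc.

Emit:
drive_tool(
  increments=[
    [[-1,-0.53,0.3,0,0.001],[-1,-0.53,0.31,0.4,0.001],[-1,-0.53,0.31,0.8,0.001],[-1,-0.53,0.31,0.98,0.001],[-1,-0.53,0.31,0.98,0.001]],
  ],
)

```text
time_s: 3.28
tcp_pos: [0.5897, 0.066, 0.1611]
eef_rot: [-179.8, -0.2, 160.7]
contact_force: [0.1, 0.3, 0.8]
gripper_width: 0.0006
gripper_force: 0.0
```

Emit:
drive_tool(
  increments=[
    [[-1,-0.02,-0.1,0,0],[-1,-0.02,-0.19,0,0],[-1,-0.02,-0.255,0.04,0],[-1,-0.02,-0.317,0.083,0],[-1,-0.02,-0.317,0.083,0]],
  ],
)

```text
time_s: 3.9
tcp_pos: [0.5797, 0.03, 0.1528]
eef_rot: [-180.0, -0.0, 160.6]
contact_force: [-0.5, 0.3, -0.8]
gripper_width: 0.0006
gripper_force: 0.0
```

```bash
python3 - <<'E'
from h import *
im=capture("scene")[170:290,270:450];cv2.imwrite("pics/s1.png",cv2.resize(im[:,:,::-1],None,fx=4,fy=4,interpolation=cv2.INTER_CUBIC))
E
```

```text
(no output)
```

View pics/s1.png

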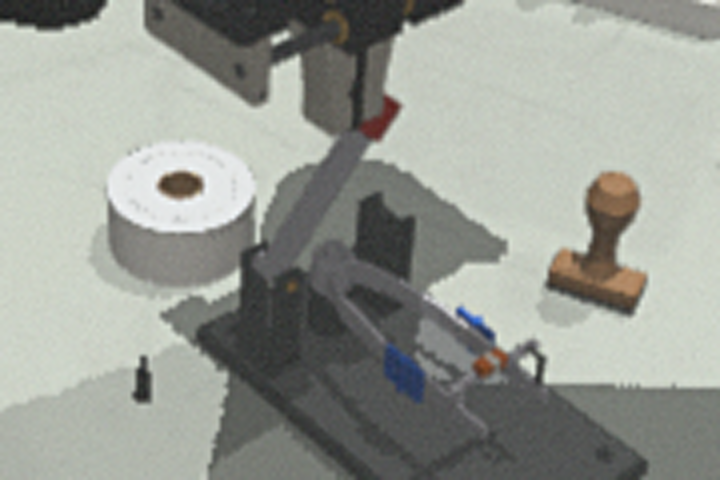

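The scene crop shows the finger's edge against the tab (crop 380,120) with the hasp swinging down. I'll continue along the arc.

Emit:
drive_tool(
  increments=[
    [[-1,0,-0.055,0.05,0],[-1,0,-0.103,0.107,0],[-1,0,-0.145,0.175,0],[-1,0,-0.183,0.242,0],[-1,0,-0.21,0.31,0]],
  ],
)

```text
time_s: 4.58
tcp_pos: [0.5717, 0.0064, 0.1153]
eef_rot: [-180.0, -0.0, 160.7]
contact_force: [0.1, -0.3, 1.2]
gripper_width: 0.0004
gripper_force: 0.2
```

Emit:
drive_tool(
  increments=[
    [[-1,0,-0.026,0.074,0],[-1,0,-0.04,0.15,0],[-1,0,-0.048,0.2,0],[-1,0,-0.048,0.23,0],[-1,0,-0.048,0.23,0]],
  ],
)

```text
time_s: 5.2
tcp_pos: [0.57, 0.0014, 0.0882]
eef_rot: [-180.0, -0.0, 160.7]
contact_force: [-0.1, 0.2, -0.2]
gripper_width: 0.0004
gripper_force: 0.0
```

Emit:
drive_tool(
  increments=[
    [[-1,0,0,0.015,0],[-1,0,0,0.03,0],[-1,0,0,0.03,0]],
  ],
)

```text
time_s: 5.58
tcp_pos: [0.5705, 0.0014, 0.0861]
eef_rot: [180.0, 0.1, 160.7]
contact_force: [-3.0, 0.3, 10.6]
gripper_width: 0.0005
gripper_force: 4.9
```

Emit:
drive_tool(
  increments=[
    [[-1,0,0,0.01,0],[-1,0,0,-0.2,0],[-1,0,0,-0.6,0],[-1,0.3,0.1,-0.87,0],[0.6,0.683,0.274,-0.87,0]],
  ],
)

```text
time_s: 6.2
tcp_pos: [0.5047, 0.0603, 0.1919]
eef_rot: [179.8, 0.2, 160.6]
contact_force: [-0.6, 2.1, 0.3]
gripper_width: 0.0061
gripper_force: 0.0
```

```bash
python3 - <<'E'
from h import *
print(r.get_state()['tcp_pos'])
a=capture("top")[225:365,300:430];b=capture("scene")[170:300,290:450]
k=lambda i,w:cv2.resize(i,(w,560),interpolation=cv2.INTER_CUBIC)
cv2.imwrite("pics/t2.png",np.hstack([k(a,400)[:,:],k(b,400)])[:,:,::-1])
E
```

```text
[0.50468828 0.06025184 0.19188612]
```

View pics/t2.png

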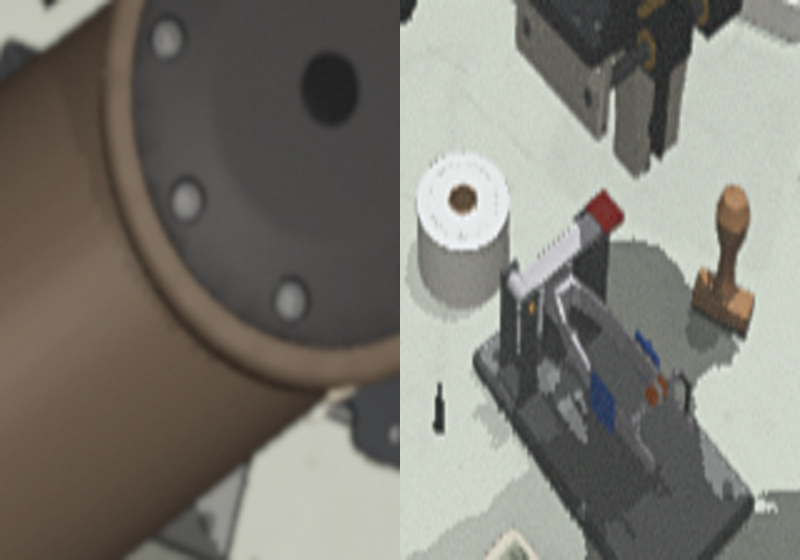

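The hasp is down in its catch in the scene half of the picture. Next I'll open and descend over the pads.

Emit:
drive_tool(
  increments=[
    [[0.7,0,0,0,0],[0.7,0,0,0,0],[0.7,0,0,0,0],[0.7,0,0,0.2,0],[0.7,0,0,0.4,0]],
  ],
  squeeze=20,
)

```text
time_s: 6.92
tcp_pos: [0.504, 0.0591, 0.1405]
eef_rot: [180.0, 0.0, 160.6]
contact_force: [-0.2, 1.7, 0.2]
gripper_width: 0.0627
gripper_force: 0.0
```

Emit:
drive_tool(
  increments=[
    [[0.7,0,0,0,0],[0.7,0,0,0,0],[0.7,0,0,0.2,0]],
  ],
)

```text
time_s: 7.3
tcp_pos: [0.5058, 0.0603, 0.1195]
eef_rot: [179.8, 0.2, 160.7]
contact_force: [-0.3, 0.1, -0.4]
gripper_width: 0.0742
gripper_force: 0.0
```

Emit:
drive_tool(
  increments=[
    [[0.7,0.01,0,0.25,0],[0.7,0.01,0,0.45,0],[0.7,0.01,0,0.62,0],[0.7,0.01,0,0.62,0]],
  ],
)

```text
time_s: 7.8
tcp_pos: [0.5023, 0.0597, 0.0425]
eef_rot: [-179.9, -0.1, 160.7]
contact_force: [-0.3, -0.3, 0.5]
gripper_width: 0.0745
gripper_force: 0.0
```

```bash
python3 - <<'E'
from h import *
s=r.get_state();print(s['tcp_pos'],s['contact_force'],s['gripper_width'])
cm=camera_model("wrist");np.save("cm2.npy",cm,allow_pickle=True)
im=capture("wrist");cv2.imwrite("pics/w2.png",im[:,:,::-1])
R=np.array([[np.cos(-.3403),.3338],[-.3338,np.cos(-.3403)]])
for q in [(-.047,.001),(-.047,.03),(-.047,-.03)]: print(q,proj(cm,np.r_[np.array([.5182,.0535])+R@q,.071])[0])
E
```

```text
[0.50233515 0.05971528 0.04254396] [-0.25385094 -0.34705185  0.54970872] 0.07454967999264063
(-0.047, 0.001) [322.29093331 276.41909105]
(-0.047, 0.03) [399.63746044 276.58045034]
(-0.047, -0.03) [239.56167989 276.2465024 ]
```

View pics/w2.png

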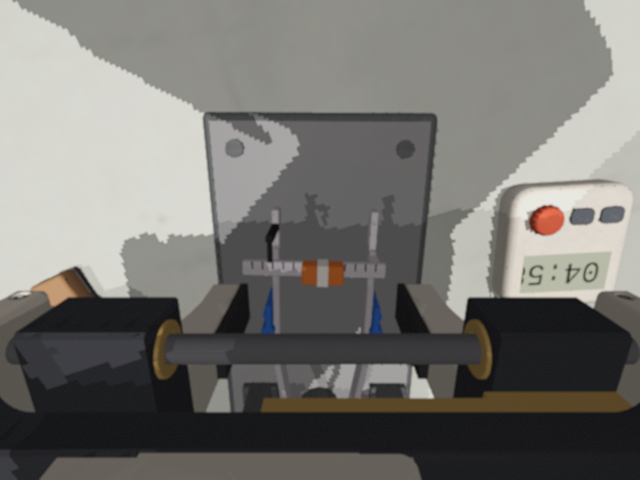

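The wrist view shows the pads between the open fingers, with the band at (323,271) and the pointer's free end at about (268,253). That is about 20 mm apart, which puts the marked width near 38.5 mm. I'll squeeze in steps.

Emit:
drive_tool(
  increments=[
    [[0.35,0,0,0,0],[0.2,0,0,0,0],[0.1,0,0,0,0],[0.05,0,0,0,0],[0.0,0,0,0,0]],
  ],
)

```text
time_s: 8.48
tcp_pos: [0.5021, 0.0599, 0.043]
eef_rot: [-180.0, -0.0, 160.7]
contact_force: [-4.2, 2.0, 4.4]
gripper_width: 0.0443
gripper_force: 3.9
```

Emit:
drive_tool(
  increments=[
    [[0,0,0,0,0],[-0.04,0,0,0,0],[-0.08,0,0,0,0],[-0.08,0,0,0,0],[-0.08,0,0,0,0]],
  ],
)

```text
time_s: 9.1
tcp_pos: [0.502, 0.0599, 0.0427]
eef_rot: [-180.0, -0.0, 160.7]
contact_force: [-4.2, 1.6, 5.3]
gripper_width: 0.0401
gripper_force: 5.2
```

```bash
cat > m.py <<'E'
from h import *
s=r.get_state();print(s['tcp_pos'],s['contact_force'],s['gripper_width'],s['gripper_force'])
im=np.median([capture("wrist") for _ in range(3)],0).astype(np.uint8);cv2.imwrite("pics/m.png",im[:,:,::-1])
f=im.astype(int)
org=(f[...,0]>120)&(f[...,0]-f[...,2]>70);org[:255]=0;org[290:]=0;org[:,:280]=0;org[:,370:]=0
ys,xs=np.nonzero(org);v=np.median(ys)
row=f[int(v)-4:int(v)+5,xs.min()-3:xs.max()+4].mean(0)
w=(row[:,0]-row[:,2]<45)&(row[:,0]>100);wx=np.nonzero(w)[0]+xs.min()-3;wx=wx[(wx>xs.min()+5)&(wx<xs.max()-5)]
print("orange",xs.min(),xs.max(),ys.min(),ys.max(),"white",wx.min(),wx.max())
for y in range(224,264,4):
    d=np.nonzero(f[y,255:345].max(1)<45)[0]+255; print(y,d.tolist())
E
python3 m.py
```

```text
[0.50195016 0.05986195 0.04274   ] [-4.20762199  1.62442608  5.28872813] 0.04014797530750612 5.205135494470596
orange 280 320 268 286 white 295 305
224 [297, 298, 299, 300]
228 [295, 296, 297, 298, 299, 300, 301, 302]
232 [294, 295, 296, 297, 298, 299, 300, 301]
236 [293, 294, 295, 296, 297, 298, 299, 300]
240 [293, 294, 295, 296, 297, 298]
244 [294, 295, 296, 297]
248 [294, 295, 296, 297]
252 [294, 295, 296]
256 [293, 294, 295, 296]
260 [293, 294, 295]
```

Emit:
drive_tool(
  increments=[
    [[-0.09,0,0,0,0],[-0.1,0,0,0,0],[-0.11,0,0,0,0],[-0.11,0,0,0,0],[-0.11,0,0,0,0]],
  ],
)

```text
time_s: 9.88
tcp_pos: [0.5019, 0.0598, 0.0427]
eef_rot: [-180.0, -0.0, 160.7]
contact_force: [-5.6, 3.1, 6.3]
gripper_width: 0.0391
gripper_force: 5.6
```

```bash
sed -i 's/:280\]=0/:265]=0/' m.py; python3 m.py; python3 -c "
import cv2
a=cv2.imread('pics/m.png')[200:300,240:373];cv2.imwrite('pics/m1.png',cv2.resize(a,None,fx=6,fy=6,interpolation=cv2.INTER_CUBIC))"
```

```text
[0.50185932 0.05983011 0.04272315] [-5.56979091  3.14259529  6.27697194] 0.039122265710719514 5.6008753180503845
orange 278 318 269 287 white 293 303
224 [300]
228 [298, 299, 300, 301, 302, 303, 304]
232 [297, 298, 299, 300, 301, 302, 303]
236 [296, 297, 298, 299, 300, 301, 302, 303]
240 [296, 297, 298, 299, 300, 301]
244 [297, 298, 299]
248 [297, 298, 299]
252 [296, 297, 298, 299]
256 [296, 297, 298]
260 [295, 296, 297, 298]
```

View pics/m1.png

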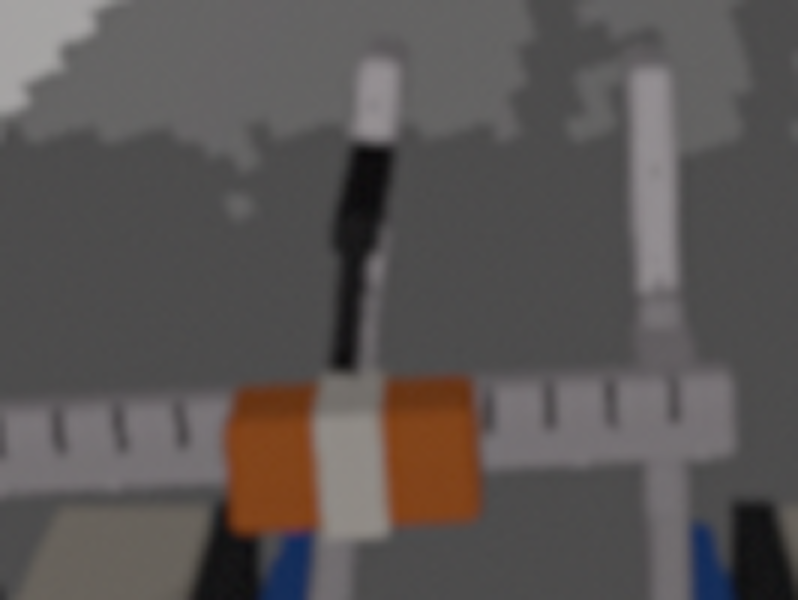

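The crop shows the pointer end at (342,368) against the band centre at about (347,368). It is on the white band, about 0.3 mm short of the middle, and the tips are well apart. I'll trim slightly and hold.

Emit:
drive_tool(
  increments=[
    [[-0.115,0,0,0,0],[-0.115,0,0,0,0],[-0.115,0,0,0,0],[-0.115,0,0,0,0],[-0.115,0,0,0,0]],
  ],
)

```text
time_s: 10.65
tcp_pos: [0.5018, 0.0598, 0.0427]
eef_rot: [-180.0, -0.1, 160.7]
contact_force: [-5.0, 1.6, 6.5]
gripper_width: 0.0388
gripper_force: 5.7
```

Emit:
drive_tool(
  increments=[
    [[-0.115,0,0,0,0],[-0.115,0,0,0,0],[-0.115,0,0,0,0],[-0.115,0,0,0,0],[-0.115,0,0,0,0]],
  ],
)

```text
time_s: 11.28
tcp_pos: [0.5018, 0.0599, 0.0427]
eef_rot: [-180.0, -0.1, 160.7]
contact_force: [-5.2, 2.6, 6.0]
gripper_width: 0.039
gripper_force: 5.7
```

```bash
python3 m.py
```

```text
[0.50182063 0.05985297 0.04270406] [-5.1918577  2.6139918  5.953985 ] 0.038954688762196654 5.668689161539078
orange 278 318 269 287 white 292 303
224 []
228 [298, 299, 300, 301, 302, 303, 304, 305]
232 [297, 298, 299, 300, 301, 302, 303, 304]
236 [297, 298, 299, 300, 301, 302, 303]
240 [296, 297, 298, 299, 300, 301, 302]
244 [297, 298, 299, 300]
248 [297, 298, 299, 300]
252 [297, 298, 299]
256 [296, 297, 298, 299]
260 [296, 297, 298]
```

```bash
python3 -c "
from plant import job
print(job.close_job())"
```

```text
the job is handed in; nothing more can be done
None
```

I closed the hasp home in its catch, then squeezed the forceps until the pointer stood on the middle of the white band with the tips well apart. I handed the job in at about 11 s still holding them steady there, and never touched the stamp, label roll or timer.

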